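Eject the flow-cell block and hold it against the sprung plate

TASK

Push the slide of the ejector dock all the way forward so that the aluminium flow-cell block comes out of the dock's mouth, then bring the block to the mounting fixture and set it flat on the bed, square to the sprung plate and centred on it, either end first. Press it gently against the plate with a steady push of about 9 N, which brings the plate half-way along its travel, and finish while still holding it pressed there so that I can screw it down. Leave everything else on the bench where it is.

Things in the scene. Friction and masses are not known exactly. Their poses are not given: they have to be found in the camera images.
- dock: (All sizes in mm.) The ejector dock, fixed: a white housing 60 wide (y), 65 high, x = -54 to +30, on a steel floor plate 6 thick, 90 wide, x = -55 to +130, an apron before the open mouth. Origin: at bench level under the stored block; x points out of the mouth, z up. The roof has a 20 wide slot along x; the side walls stand 36 apart.
- ejector (a joint): Travel of the dock's ejector slide along the dock's +x: 0 at rest (rear), 0.070 m fully forward. A return spring opposes it with 1.6 N at rest, 4.4 N fully forward. Its pusher inside the dock shoves the block ahead of it; at full travel the block's centre is about 68 mm forward of the dock's origin, the block clear of the housing, on the apron.
- ejector_tab (a point): Centre of the grey upright tab of the ejector slide: 14 thick (dock x), 28 wide (dock y), 30 high, standing above the roof (67 to 97 above the bench). At rest it is 39 behind the dock's origin. Push its rear face along the dock's +x; it moves with joint ejector.
- block_center (a point): Centre (half-way up) of the loose aluminium flow-cell block, about 0.16 kg: lower part 64 long (x), 32 wide (y), 24 high; in its middle a tower 28 long, 32 wide, reaching 50 above the underside; z up. Dark screw holes in the shoulders, a round window on top; both ends alike. It starts lengthwise in the dock (centre 31 above the bench). Grip the tower across its 32 width.
- fixture: The mounting fixture, fixed to the bench: a grey bed 150 long (x), 70 wide (y), 10 thick, with an upright aluminium bracket at its +x end (x = 65 to 75, 60 wide, 52 high). Origin: at bench level under the bed's centre; x points towards the bracket, z up. A block resting on the bed has its centre 35 above the bench.
- sprung_plate (a joint): How far the sprung plate is pressed back along the fixture's +x: 0 at rest, 0.016 m at its stop. The force it takes is 3 N at first touch plus 0.7 N per mm: 8.6 N at half travel (0.008 m).
- plate_face (a point): Centre of the sprung plate's face that looks to the fixture's -x: a steel plate 32 wide (y), 8 thick, 34 high (12 to 46 above the bench, this point at 27), in front of the bracket on two rods. At rest its face is 32 from the fixture's origin along +x; it moves with joint sprung_plate.
- screwdriver: Bystander: a yellow-handled screwdriver, 170 long, lying down; origin at its underside. Leave it alone.
- screw_tray: Bystander: a small steel tray of screws, 70 x 90 x 18; origin at its underside. Leave it alone.
- reagent_bottle: Bystander: an amber bottle, 64 across, 150 high; origin at its underside. Leave it alone.
- beaker: Bystander: a glass beaker, 72 across, 90 high; origin at its underside. Leave it alone.
- tube_rack: Bystander: a white rack of capped tubes, 200 x 60, 80 high; origin at its underside. Leave it alone.
- tip_box: Bystander: a grey pipette-tip box with clear lid, 120 x 85 x 75; origin at its underside. Leave it alone.
- wash_bottle: Bystander: a white plastic bottle, 68 across, 160 high; origin at its underside. Leave it alone.
- marker: Bystander: a marker pen lying down, 135 x 15 x 13; origin at its underside. Leave it alone.
Not all that is in view belongs to the job. Leave any pink or red look-alike of the dock alone.

How it is judged:
On the way, in this order (a step that is already met when the one before it is completed fails the run):
1. the ejector slide is pushed forward and the block stands clear of the dock's housing (value of joint ejector above 0.062 m and x of block_center in the frame of dock between 0.058 and 0.098 m and angle between block_center's own z axis and vertical below 0.2 rad), for 0.1 s.
2. the block is flat on the fixture's bed, square and centred, touching the sprung plate (y of block_center in the frame of fixture between -0.007 and 0.007 m and z of block_center in the frame of fixture between 0.031 and 0.04 m and angle between the x axis of block_center and the x axis of fixture, either way round below 0.14 rad and angle between block_center's own z axis and vertical below 0.12 rad and contact force between block and sprung_plate above 2 N), for 0.1 s.
At the end, for the whole second after the job is handed in: Still held: block pressed on the sprung plate with a steady 5 to 13 N (plate back 2.5 to 14.5 mm), fingers bearing on it; flat on the bed (centre 31 to 40 mm above the bench, tilt under 0.12 rad), square to the plate within 0.14 rad and centred on it within 7 mm (y of block_center in the frame of fixture between -0.007 and 0.007 m and z of block_center in the frame of fixture between 0.031 and 0.04 m and angle between the x axis of block_center and the x axis of fixture, either way round below 0.14 rad and angle between block_center's own z axis and vertical below 0.12 rad and contact force between block and sprung_plate between 5 and 13 N and value of joint sprung_plate between 0.0025 and 0.0145 m and contact force between the fingers and block above 2 N and linear speed of block below 0.01 m/s); the arm keeps its last pose, push and grip.
It fails at once if the block is rammed against the sprung plate with more than 30 N (contact force between block and sprung_plate above 30 N).
It fails at once if a bystander is displaced by more than 40 mm (distance of any of screwdriver, screw_tray, reagent_bottle, beaker, tube_rack, tip_box, wash_bottle, marker from where it was at the start of the episode above 0.04 m).
It also fails if it takes over 58 s, if anything falls off the work surface, if the arm or the gripper's body presses on something with over 40 N, if the wrist force passes 120 N, or if a joint passes its speed limit or range.

ROBOT

A 6-joint arm with a two-finger parallel gripper is mounted at the origin on the work surface. World frame = base frame: x ahead of the robot, y to its left, z up, the work surface at z = 0. Lengths are in m, angles in rad, forces in N, time in s.
With the tool pointing down it reaches from about 0.275 to 0.975 m from the base axis. Payload 8.4 kg.
Tool frame: the origin (TCP) lies at the very end of the fingers, on their centre line; the grasp point (between the pads) lies 19 mm behind it; z points along the fingers, y is the line along which they close (so a half turn about z gives the same grasp; the last joint's range is limited). The gripper opens to 92 mm and grips with 3 to 60 N. Pads are 20 mm wide; open, the fingers measure 128 mm over their backs; the gripper's body (75 mm by 189 mm) begins 69 mm behind the grasp point.
Start: joints at [-1.121, 0.353, 1.633, -0, 1.155, -0.002], TCP at [0.273, -0.562, 0.215] pointing down, gripper open.
Joint ranges: [-2.63, 2.63], [-0.92, 2.1], [0.06, 2.66], [-1.3, 4.44], [0, 2.69], [-3.02, 3.02]. Speed limits (rad/s): [2.22, 2.22, 2.79, 3.14, 3.14, 3.14].

INTERFACE

Orientations are given as a unit quaternion [w, x, y, z].
In Python, from workcell import manip gives the robot as it stands.
- The arm moves only by the tool apply_moves, never from a script. Its argument "plan" is a list of rows, each a list of 7 numbers: the shift along the tool's x, y, z in units of 15 cm (1.0 is 15 cm), then the turn, a rotation vector about the tool's x, y, z in units of pi/2 rad (1.0 is pi/2 rad), then the opening, from 0 (shut) to 1 (fully open). In form: [[x, y, z, wx, wy, wz, claw], ...]. A call has 1 to 12 rows; each row is the pose to reach, as a shift and turn from the pose commanded when the call began, along the tool's axes at that moment; what a row does not reach only later rows make up. A row lasts 1/10 s, in which the tool goes at most 50 mm and 8.59 degrees, less where a joint would pass 70% of its speed; a pose out of reach is approached as far as the arm can. A call with a number of a shift or a turn outside -1 to 1 is refused whole. A call with a gripper value outside its range is refused whole. The fingers move at their own pace and stop on an object; the grip force is fixed at half the most. Time passes only in rows, so rows that repeat a pose let the fingers close. It gives the time, the measured TCP pose, the force, the opening and the grip force at its end, in the units of the state.
- manip.read_state(): the state, without advancing time (a new reading comes with each control period).
- manip.grab_frame(name): name is "scene" or "top" or "wrist"; returns a dict with "image" (400x640x3 uint8, blue, green, red), "fov_y" (degrees; the focal length in pixels is half the picture's height over the tangent of half this angle, whatever the lens; pixels are square), "cx", "cy" (the principal point, pixels), "eye" and "attitude" of the camera in the world; the wrist camera has in their place "mount" (4x4, takes a point from camera to tool coordinates, whose origin is the TCP and whose axes are the flange's). Camera axes: x right, y down, z forward; pixel columns grow to the right and rows downward; lengths in m; the calibration is good to about 2 mm. A picture is of the moment at which its call begins: read the wrist's pose just before it. There is no depth.
- manip.sign_off(): hands the job in; it is judged then, once.
The state is a dict: "time_s": time; "q": joint angles; "dq": joint speeds; "joint_efforts": joint torques, N m; "ee_pos": TCP position; "tcp_rot": TCP orientation; "wrist_force": force on the tool from outside, world axes, zero at the start; "torque": the same for the moment, N m; "opening": finger opening in m; "finger_force": force on a finger pad.
Only numpy, scipy, OpenCV 4.12 (cv2) and the standard library are available. Lean on these libraries where they do the work, as an engineer would, in place of code of your own. Each camera call takes 0.05 s, during which the arm holds its last target. There are 200 camera calls.

## Working session

There is one attempt and no reset: what is moved stays moved. The work goes in short steps, Python scripts to look and compute and a tool call to move; the robot and the scene stay as the last step left them, time stands still between calls to the robot, and variables do not carry over. Pictures are saved under pics/ and viewed, at most 10 in all, crops included, and the job is handed in when it is done.

Besides the shell and the picture viewer there is one more tool, called after ">>>" as name([rows], argument=value, ...), one row to a line, values as JSON. apply_moves: Moves the arm, as the interface text tells. Its arguments: {"type":"object","properties":{"plan":{"type":"array","items":{"type":"array","items":{"type":"number","minimum":-1,"maximum":1}}}},"required":["plan"]}

```bash
ls; mkdir -p pics; python3 - <<'E'
from workcell import manip
import cv2,pickle
s=manip.read_state();print(s)
for n in("scene","top"):
    f=manip.grab_frame(n);pickle.dump(f,open(n+".pkl","wb"));cv2.imwrite(f"pics/{n}1.png",f["image"]);print({k:v for k,v in f.items() if k!="image"})
E
```

```text
pics
{'time_s': 0.0, 'q': array([-1.12137833e+00,  3.53630040e-01,  1.63415349e+00,  2.92043795e-06,
        1.15518652e+00, -2.43343154e-03]), 'dq': array([-0.00085626,  0.00174845,  0.00039069, -0.00063193,  0.0008515 ,
       -0.0013092 ]), 'joint_efforts': array([-2.47983320e-03, -5.93842828e+01, -3.34210074e+01,  6.97073294e-02,
        2.34705809e-02, -1.07962712e-04]), 'ee_pos': array([ 0.27265763, -0.56182904,  0.21386672]), 'tcp_rot': array([-6.71866135e-04,  9.74587058e-01,  2.24008019e-01, -1.51338363e-04]), 'wrist_force': array([-3.92708088e-05,  2.48483576e-01,  4.44230464e-01]), 'torque': array([0.00768693, 0.04974362, 0.03489136]), 'finger_force': 0.0, 'opening': 0.09209859194776805}
{'fov_y': 42.08056334956758, 'cx': 326.2979738825518, 'cy': 203.9210083722619, 'eye': array([1.43651952, 0.45930154, 0.89079703]), 'attitude': array([-0.23673551,  0.47297278,  0.76585364, -0.36567916])}
{'fov_y': 52.69439564095488, 'cx': 319.3605493700985, 'cy': 200.2724845969184, 'eye': array([0.41940132, 0.00305584, 1.15037861]), 'attitude': array([-0.03006889,  0.71293852, -0.70018632,  0.0235297 ])}
```

View pics/top1.png

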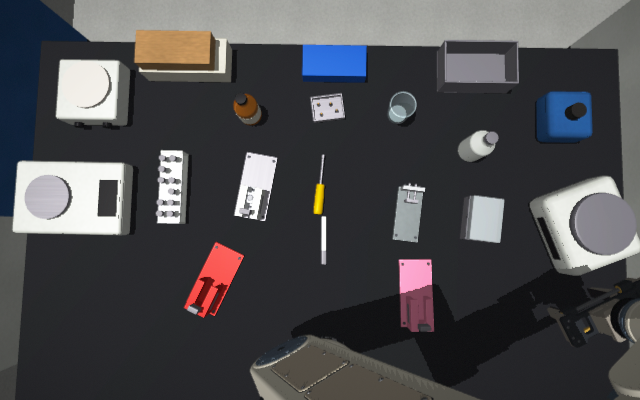

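View pics/scene1.png

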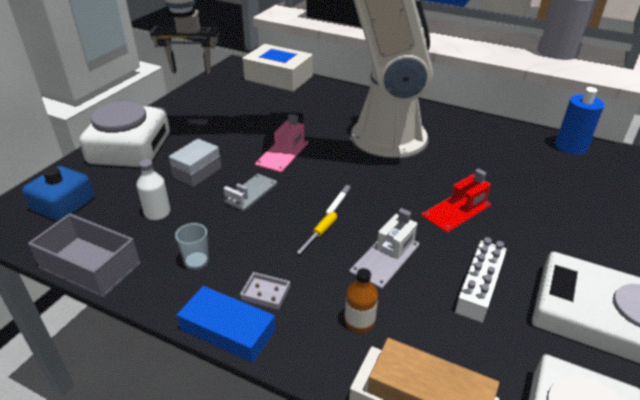

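Top view: the candidates are the white dock (256,187), the red look-alike (214,280) and the pink look-alike (416,295). I choose the white one, with its mouth towards the image top. The fixture is at (408,213), with its bracket at the upper end. Next is a close crop of both.

```bash
python3 - <<'E'
import cv2,numpy as np
t=cv2.imread("pics/top1.png")
a=cv2.resize(t[145:230,228:284],None,fx=7,fy=7,interpolation=cv2.INTER_CUBIC)
b=cv2.resize(t[170:255,382:438],None,fx=7,fy=7,interpolation=cv2.INTER_CUBIC)
cv2.imwrite("pics/crop1.png",np.hstack([a,b]))
E
```

```text
(no output)
```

View pics/crop1.png

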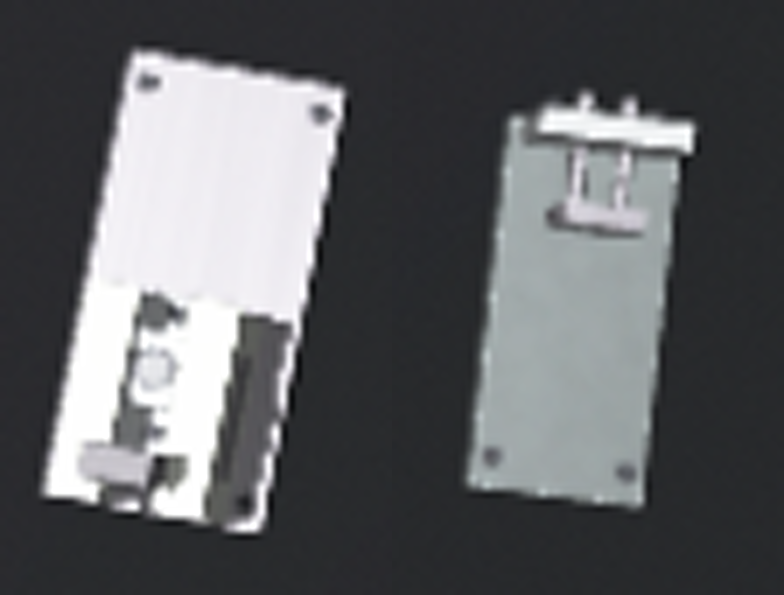

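The crop confirms the white dock: round block window in the roof slot (155,370), grey tab at (115,462), plate corners (130,48), (346,88), (262,535), (40,495). Fixture bed corners are (505,117), (466,487), (645,507), with bracket top corners (540,107) and (695,125).

```bash
cat > h.py <<'E'
import numpy as np,pickle,cv2
from scipy.spatial.transform import Rotation as R
from scipy.optimize import least_squares
def rot(q): return R.from_quat(np.r_[q[1:],q[0]])
def cam(f):
    F=f["image"].shape[0]/2/np.tan(np.radians(f["fov_y"])/2)
    return F,f["cx"],f["cy"]
def proj(f,P,eye=None,Rm=None):
    if eye is None: eye=f["eye"];Rm=rot(f["attitude"]).as_matrix()
    F,cx,cy=cam(f);c=(np.atleast_2d(P)-eye)@Rm
    return np.c_[cx+F*c[:,0]/c[:,2],cy+F*c[:,1]/c[:,2]]
def place(p,L):
    c,s=np.cos(p[2]),np.sin(p[2]);L=np.atleast_2d(L)
    return np.c_[p[0]+c*L[:,0]-s*L[:,1],p[1]+s*L[:,0]+c*L[:,1],L[:,2]]
def fit(f,L,uv,p0,eye=None,Rm=None):
    r=least_squares(lambda p:(proj(f,place(p,L),eye,Rm)-uv).ravel(),p0,loss="soft_l1")
    return r.x,(proj(f,place(r.x,L),eye,Rm)-uv).round(1)
def wristcam(f,s):
    T=np.eye(4);T[:3,:3]=rot(s["tcp_rot"]).as_matrix();T[:3,3]=s["ee_pos"]
    M=T@np.array(f["mount"]);return M[:3,3],M[:3,:3]
E
python3 - <<'E'
from h import *
f=pickle.load(open("top.pkl","rb"))
u=lambda P,ox,oy:(np.array(P)+.5)/7-.5+[ox,oy]
L=[[.13,.045,.006],[.13,-.045,.006],[-.055,-.045,.006],[-.055,.045,.006]]
d,r=fit(f,np.array(L),u([[130,48],[346,88],[262,535],[40,495]],228,145),[.45,.2,-.2]);print("dock",d,r.tolist())
L=[[.075,.035,.01],[-.075,.035,.01],[-.075,-.035,.01],[.075,.03,.052],[.075,-.03,.052]]
x,r=fit(f,np.array(L),u(np.array([[505,117],[466,487],[645,507],[540,107],[695,125]])-[392,0],382,170),[.4,-.25,-.1]);print("fix",x,r.tolist())
print(place(d,[-.039,0,.082]),place(d,[.068,0,.031]),place(x,[0,0,.035]))
np.save("p.npy",[d,x])
E
```

```text
dock [ 0.50674191  0.20378573 -0.16185431] [[0.0, 0.3], [-0.1, 0.1], [-0.3, -0.2], [0.3, -0.2]]
fix [ 0.47142381 -0.23517782 -0.09905302] [[0.3, 0.0], [0.4, -0.0], [-0.3, 0.1], [-0.0, -0.0], [-0.3, -0.0]]
[[0.46825163 0.21007053 0.082     ]] [[0.57385316 0.19282763 0.031     ]] [[ 0.47142381 -0.23517782  0.035     ]]
```

```bash
cat >> h.py <<'E'
def go(s,pos,yaw):
    Rt=rot(s["tcp_rot"]);sh=Rt.inv().apply(np.array(pos)-s["ee_pos"])/.15
    want=R.from_euler("z",yaw)*R.from_euler("x",np.pi)
    w=(Rt.inv()*want).as_rotvec()/(np.pi/2)
    return np.r_[sh,w].round(4).tolist()
E
python3 - <<'E'
from h import *
from workcell import manip
s=manip.read_state();d,x=np.load("p.npy")
f=manip.grab_frame("wrist");print(f["mount"],f["fov_y"])
t=pickle.load(open("top.pkl","rb"))
F,cx,cy=cam(t);Rm=rot(t["attitude"]).as_matrix()
for uv,z in [((254,124),0),((245,102),.15),((405,118),0),((487,132),.16)]:
    r=Rm@[(uv[0]-cx)/F,(uv[1]-cy)/F,1];print(uv,(t["eye"]+r*(z-t["eye"][2])/r[2]).round(3))
print(go(s,place(d,[-.080,0,.20])[0],d[2]))
print(go(s,place(d,[-.080,0,.20])[0],d[2]+np.pi))
E
```

```text
[[ 3.03117370e-04 -9.59545123e-01 -2.81554729e-01  7.82813929e-02]
 [ 9.99999944e-01  2.51715468e-04  2.18731910e-04 -4.49061774e-04]
 [-1.39011457e-04 -2.81554780e-01  9.59545146e-01 -1.69266502e-01]
 [ 0.00000000e+00  0.00000000e+00  0.00000000e+00  1.00000000e+00]] 64.24087178231753
(254, 124) [0.725 0.208 0.   ]
(245, 102) [0.742 0.206 0.15 ]
(405, 118) [ 0.75  -0.229  0.   ]
(487, 132) [ 0.672 -0.4    0.16 ]
[3.1964, -4.2181, 0.0982, -0.0007, 0.0002, 0.3907]
[3.1964, -4.2181, 0.0982, -0.0003, -0.001, -1.6093]
```

>>> apply_moves([
  [0.2, -0.27, 0, 0, 0, 0, 1],
  [0.4, -0.53, 0, 0, 0, 0, 0.5],
  [0.6, -0.8, 0, 0, 0, 0, 0],
  [0.6, -0.8, 0, 0, 0, 0, 0],
])

```text
time_s: 0.55
ee_pos: [0.3012, -0.4097, 0.214]
tcp_rot: [-0.002, 0.974, 0.225, -0.0]
wrist_force: [-0.6, -0.4, 0.1]
opening: 0.0699
finger_force: 0.0
```

>>> apply_moves([
  [0.2, -0.27, 0, 0, 0, 0, 0],
  [0.4, -0.53, 0, 0, 0, 0, 0],
  [0.6, -0.8, 0, 0, 0, 0, 0],
  [0.6, -0.8, 0, 0, 0, 0, 0],
])

```text
time_s: 0.95
ee_pos: [0.3301, -0.2636, 0.2144]
tcp_rot: [-0.001, 0.974, 0.226, -0.0]
wrist_force: [-0.4, -1.2, -0.5]
opening: 0.0381
finger_force: 0.0
```

>>> apply_moves([
  [0.2, -0.27, 0, 0, 0, 0, 0],
  [0.4, -0.53, 0, 0, 0, 0, 0],
  [0.6, -0.8, 0, 0, 0, 0, 0],
  [0.6, -0.8, 0, 0, 0, 0, 0],
])

```text
time_s: 1.35
ee_pos: [0.3596, -0.1166, 0.2147]
tcp_rot: [-0.0, 0.974, 0.227, 0.0]
wrist_force: [-0.1, -0.3, 0.4]
opening: 0.0059
finger_force: 0.0
```

>>> apply_moves([
  [0.2, -0.27, 0, 0, 0, 0, 0],
  [0.4, -0.53, 0, 0, 0, 0, 0],
  [0.6, -0.8, 0, 0, 0, 0, 0],
  [0.6, -0.8, 0, 0, 0, 0, 0],
])

```text
time_s: 1.75
ee_pos: [0.3889, 0.0307, 0.215]
tcp_rot: [-0.0, 0.974, 0.227, 0.001]
wrist_force: [0.9, -1.1, 0.3]
opening: 0.0002
finger_force: 0.0
```

>>> apply_moves([
  [0.2, -0.27, 0, 0, 0, 0, 0],
  [0.5, -0.6, 0, 0, 0, 0.09, 0],
  [0.7, -0.9, 0, 0, 0, 0.19, 0],
  [0.8, -1, 0, 0, 0, 0.29, 0],
  [0.8, -1, 0, 0, 0, 0.39, 0],
  [0.8, -1, 0, 0, 0, 0.39, 0],
  [0.8, -1, 0, 0, 0, 0.39, 0],
])

```text
time_s: 2.45
ee_pos: [0.4307, 0.2131, 0.2143]
tcp_rot: [0.0, 0.997, -0.081, -0.0]
wrist_force: [-0.0, -0.4, 0.9]
opening: 0.0003
finger_force: 0.0
```

```bash
python3 - <<'E'
from h import *
from workcell import manip
s=manip.read_state();d,x=np.load("p.npy");print(s)
f=manip.grab_frame("wrist");pickle.dump((f,s),open("w1.pkl","wb"));cv2.imwrite("pics/w1.png",f["image"])
print(go(s,place(d,[-.075,0,.075])[0],d[2]))
e,M=wristcam(f,s)
print(proj(f,place(d,[[-.046,.014,.097],[-.046,-.014,.097],[-.055,.045,.006],[-.055,-.045,.006],[.13,.045,.006]]),e,M))
E
```

```text
{'time_s': 2.45, 'q': array([ 4.56807353e-01,  1.26797578e-01,  1.93302241e+00, -6.77507464e-04,
        1.08220563e+00,  2.18967225e+00]), 'dq': array([-0.00669044, -0.01010137,  0.0086339 ,  0.00146766,  0.00288131,
       -0.07710568]), 'joint_efforts': array([ 8.10261872e-01, -4.11807346e+01, -3.23339117e+01,  2.02644611e-02,
       -1.00386485e-01,  1.10081691e+00]), 'ee_pos': array([0.43072641, 0.21312466, 0.21429359]), 'tcp_rot': array([ 3.67756443e-04,  9.96731314e-01, -8.07870759e-02, -3.27001670e-05]), 'wrist_force': array([-0.02663826, -0.39417857,  0.89312948]), 'torque': array([0.08099639, 0.06982483, 0.01560143]), 'finger_force': 0.0, 'opening': 0.00031245259643203826}
[0.0102, -0.0209, 0.9286, 0.0005, 0.0, 0.0001]
[[304.68940896 162.46178187]
 [335.618583   162.46947261]
 [283.11282351 157.30220909]
 [358.91220023 157.3223062 ]
 [276.64250059 -23.06767611]]
```

View pics/w1.png

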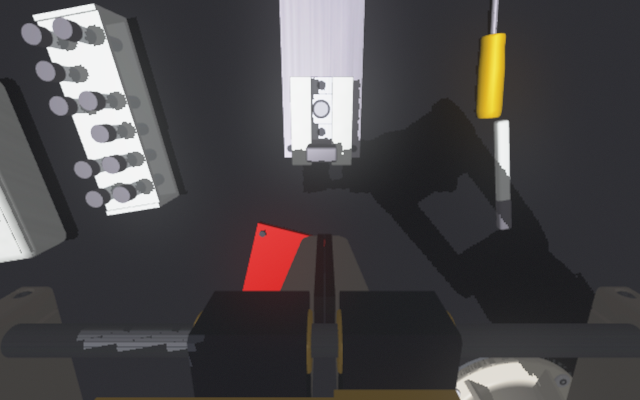

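The wrist view shows the tab at about (320,155), centred on the dock axis, and the projected tab edges match to 1–2 px. Now I go down behind the tab.

>>> apply_moves([
  [0, -0.02, 0.25, 0, 0, 0, 0],
  [0.01, -0.02, 0.5, 0, 0, 0, 0],
  [0.01, -0.02, 0.75, 0, 0, 0, 0],
  [0.01, -0.02, 0.93, 0, 0, 0, 0],
  [0.01, -0.02, 0.93, 0, 0, 0, 0],
  [0.01, -0.02, 0.93, 0, 0, 0, 0],
])

```text
time_s: 3.1
ee_pos: [0.4321, 0.216, 0.0754]
tcp_rot: [0.0, 0.997, -0.08, -0.0]
wrist_force: [0.4, 0.5, 0.3]
opening: 0.0005
finger_force: 0.0
```

>>> apply_moves([
  [0.07, 0, 0, 0, 0, 0, 0],
  [0.12, 0, 0, 0, 0, 0, 0],
  [0.17, 0, 0, 0, 0, 0, 0],
  [0.22, 0, 0, 0, 0, 0, 0],
  [0.27, 0, 0, 0, 0, 0, 0],
  [0.32, 0, 0, 0, 0, 0, 0],
  [0.37, 0, 0, 0, 0, 0, 0],
  [0.42, 0, 0, 0, 0, 0, 0],
  [0.46, 0, 0, 0, 0, 0, 0],
  [0.5, 0, 0, 0, 0, 0, 0],
  [0.5, 0, 0, 0, 0, 0, 0],
])

```text
time_s: 4.2
ee_pos: [0.5063, 0.2045, 0.0749]
tcp_rot: [0.0, 0.997, -0.08, 0.0]
wrist_force: [-3.2, -0.4, 2.5]
opening: 0.0003
finger_force: 1.8
```

```bash
python3 - <<'E'
from h import *
from workcell import manip
s=manip.read_state();d,x=np.load("p.npy");print(s["ee_pos"],s["wrist_force"],place([0,0,-d[2]],s["ee_pos"]-np.r_[d[:2],0]))
E
```

```text
[0.50626172 0.20451648 0.07492437] [-3.17199147 -0.37659772  2.45088459] [[-0.00059167  0.00064381  0.07492437]]
```

>>> apply_moves([
  [0.03, 0, 0, 0, 0, 0, 0],
  [0.05, 0, 0, 0, 0, 0, 0],
  [0.07, 0, 0, 0, 0, 0, 0],
  [0.07, 0, 0, 0, 0, 0, 0],
])

```text
time_s: 4.6
ee_pos: [0.5159, 0.2029, 0.0748]
tcp_rot: [0.0, 0.997, -0.08, -0.0]
wrist_force: [-4.6, -0.1, 0.9]
opening: 0.0002
finger_force: 2.0
```

>>> apply_moves([
  [0.02, 0, 0, 0, 0, 0, 0],
  [0.02, 0, 0, 0, 0, 0, 0],
])

```text
time_s: 4.8
ee_pos: [0.5188, 0.2024, 0.0749]
tcp_rot: [0.0, 0.997, -0.08, -0.0]
wrist_force: [-4.9, -0.1, 1.0]
opening: 0.0004
finger_force: 2.0
```

```bash
python3 - <<'E'
from h import *
from workcell import manip
s=manip.read_state();d,x=np.load("p.npy");print(s["ee_pos"],s["wrist_force"],place([0,0,-d[2]],s["ee_pos"]-np.r_[d[:2],0]))
f=manip.grab_frame("wrist");t=manip.grab_frame("top")
a=f["image"][0:270,170:470];b=cv2.resize(t["image"][140:230,225:325],None,fx=3,fy=3,interpolation=cv2.INTER_CUBIC)
cv2.imwrite("pics/w2.png",np.hstack([a,b]))
E
```

```text
[0.51876885 0.20243101 0.07488993] [-4.914048   -0.07027679  0.96796088] [[0.01208806 0.00060111 0.07488993]]
```

View pics/w2.png

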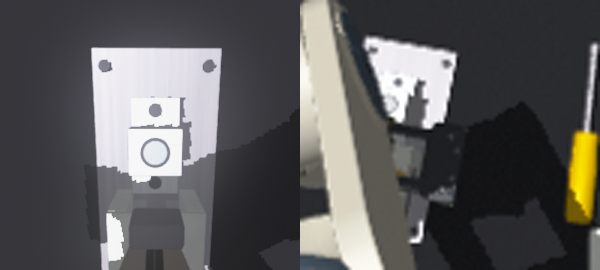

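The block stands on the apron, out of the housing, upright and nearly straight (window at wrist pixel ~(325,153)). I push a little further to the end stop.

>>> apply_moves([
  [0.015, 0, 0, 0, 0, 0, 0],
  [0.02, 0, 0, 0, 0, 0, 0],
  [0.02, 0, 0, 0, 0, 0, 0],
])

```text
time_s: 5.2
ee_pos: [0.5215, 0.202, 0.0749]
tcp_rot: [0.0, 0.997, -0.08, -0.0]
wrist_force: [-4.7, -1.2, 0.7]
opening: 0.0006
finger_force: 2.4
```

```bash
python3 - <<'E'
from h import *
from workcell import manip
s=manip.read_state();d,x=np.load("p.npy");print(s["ee_pos"],s["wrist_force"],place([0,0,-d[2]],s["ee_pos"]-np.r_[d[:2],0]))
f=manip.grab_frame("wrist");pickle.dump((f,s),open("w3.pkl","wb"))
e,M=wristcam(f,s)
L=[[.054,.016,.056],[.054,-.016,.056],[.082,.016,.056],[.082,-.016,.056],[.1,.016,.03],[.1,-.016,.03],[.13,.045,.006],[.13,-.045,.006]]
P=proj(f,place(d,L),e,M).round(1);print(P.tolist())
cv2.imwrite("pics/w3.png",cv2.resize(f["image"][30:230,230:430],None,fx=3,fy=3,interpolation=cv2.INTER_CUBIC))
E
```

```text
[0.52150519 0.20198032 0.07488315] [-4.69059723 -1.17139948  0.68085118] [[0.01486126 0.00059727 0.07488315]]
[[297.8, 175.3], [351.0, 175.3], [296.7, 127.6], [352.3, 127.6], [299.4, 96.2], [349.5, 96.3], [258.7, 51.2], [390.2, 51.4]]
```

View pics/w3.png

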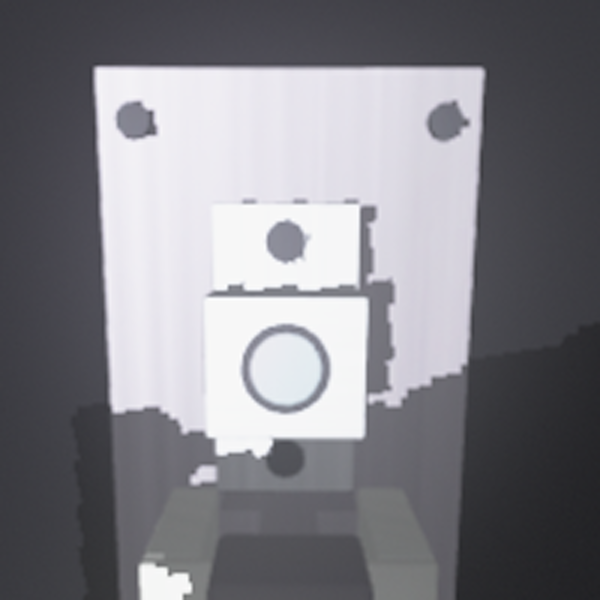

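The tower corners sit within 1 px of the prediction for dock x = 68 mm, so the block is nearly square and fully out. One more nudge will confirm the stop.

>>> apply_moves([
  [0.015, 0, 0, 0, 0, 0, 0],
  [0.015, 0, 0, 0, 0, 0, 0],
])

```text
time_s: 5.45
ee_pos: [0.5222, 0.2018, 0.0749]
tcp_rot: [0.0, 0.997, -0.081, -0.002]
wrist_force: [-11.0, 2.1, 6.1]
opening: 0.0004
finger_force: 5.8
```

>>> apply_moves([
  [-0.07, 0, 0, 0, 0, 0, 0],
  [-0.14, 0, 0, 0, 0, 0, 0],
  [-0.25, 0, 0, 0, 0, 0, 0],
  [-0.36, 0, 0, 0, 0, 0, 0],
  [-0.47, 0, 0, 0, 0, 0, 0],
  [-0.56, 0, 0, 0, 0, 0, 0],
  [-0.65, 0, 0, 0, 0, 0, 0],
  [-0.65, 0, -0.2, 0, 0, 0, 0.3],
  [-0.65, 0, -0.5, 0, 0, 0, 0.6],
  [-0.65, 0, -0.7, 0, 0, 0, 0.8],
  [-0.65, 0, -0.7, 0, 0, 0, 0.8],
])

```text
time_s: 6.55
ee_pos: [0.4303, 0.2189, 0.1843]
tcp_rot: [-0.002, 0.997, -0.08, 0.004]
wrist_force: [-0.5, 0.8, 0.0]
opening: 0.0305
finger_force: 0.0
```

```bash
python3 - <<'E'
from h import *
from workcell import manip
s=manip.read_state();d,x=np.load("p.npy");print(s["ee_pos"],s["opening"])
f=manip.grab_frame("wrist");pickle.dump((f,s),open("w4.pkl","wb"))
e,M=wristcam(f,s)
# aligned check
w,s0=pickle.load(open("w3.pkl","rb"));e0,M0=wristcam(w,s0)
uv=np.array([[206,295],[368,296],[365,437],[207,437]])/3+[230,30]
L=np.array([[.014,.016,.056],[.014,-.016,.056],[-.014,-.016,.056],[-.014,.016,.056]])
b,r=fit(w,L,uv,[.574,.193,-.16],e0,M0);print("block",b,r.tolist())
np.save("b.npy",b)
print(go(s,[b[0],b[1],.18],b[2]))
E
```

```text
[0.43030819 0.21890021 0.18431396] 0.030457815654894027
block [ 0.57338082  0.19229134 -0.16480577] [[-0.8, -0.2], [0.7, -0.3], [0.3, 0.4], [-0.2, 0.2]]
[0.9697, 0.0228, 0.0353, -0.0031, -0.0044, 0.0027]
```

The stop was reached: force jumped to 11 N. I move above the block with the fingers open.

>>> apply_moves([
  [0.25, 0, 0, 0, 0, 0, 0.8],
  [0.55, 0.01, 0, 0, 0, 0, 0.8],
  [0.85, 0.02, 0, 0, 0, 0, 0.8],
  [0.97, 0.02, 0, 0, 0, 0, 0.8],
  [0.97, 0.02, 0, 0, 0, 0, 0.8],
  [0.97, 0.02, 0, 0, 0, 0, 0.8],
  [0.97, 0.02, 0, 0, 0, 0, 0.8],
])

```text
time_s: 7.3
ee_pos: [0.5694, 0.1912, 0.1792]
tcp_rot: [0.0, 0.997, -0.08, -0.001]
wrist_force: [-0.0, 0.6, 0.2]
opening: 0.0736
finger_force: 0.0
```

```bash
python3 - <<'E'
from h import *
from workcell import manip
s=manip.read_state();b=np.load("b.npy");print(s["ee_pos"],s["opening"])
f=manip.grab_frame("wrist");cv2.imwrite("pics/w5.png",f["image"]);e,M=wristcam(f,s)
print(proj(f,place(b,[[.014,.016,.056],[.014,-.016,.056],[-.014,-.016,.056],[-.014,.016,.056]]),e,M).round(1).tolist())
print(go(s,[b[0],b[1],.026],b[2]))
E
```

```text
[0.56938894 0.19118391 0.17915943] 0.07358667772359072
[[304.6, 174.7], [338.8, 174.9], [338.3, 203.5], [305.0, 203.4]]
[0.0269, -0.0124, 1.021, 0.0005, 0.0011, 0.0028]
```

View pics/w5.png

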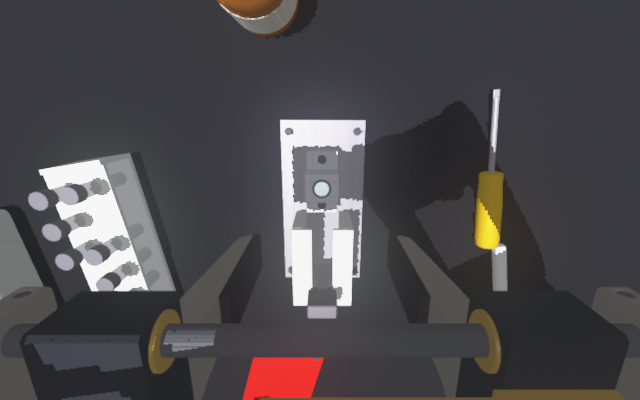

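The window is at (321,189), as predicted; the slide has retracted and the block stands between the open fingers. I descend and grip.

>>> apply_moves([
  [0.02, -0.01, 0.2, 0, 0, 0, 0.8],
  [0.03, -0.01, 0.45, 0, 0, 0, 0.8],
  [0.03, -0.01, 0.7, 0, 0, 0, 0.8],
  [0.03, -0.01, 0.9, 0, 0, 0, 0.8],
  [0.03, -0.01, 1.0, 0, 0, 0, 0.8],
  [0.03, -0.01, 1.0, 0, 0, 0, 0.6],
  [0.03, -0.01, 1.0, 0, 0, 0, 0.4],
  [0.03, -0.01, 1.0, 0, 0, 0, 0.2],
  [0.03, -0.01, 1.0, 0, 0, 0, 0.2],
  [0.03, -0.01, 1.0, 0, 0, 0, 0.2],
  [0.03, -0.01, 1.0, 0, 0, 0, 0.2],
  [0.03, -0.01, 1.0, 0, 0, 0, 0.2],
])

```text
time_s: 8.55
ee_pos: [0.5763, 0.192, 0.031]
tcp_rot: [-0.0, 0.997, -0.08, 0.001]
wrist_force: [-1.1, 0.2, 6.7]
opening: 0.032
finger_force: 30.0
```

>>> apply_moves([
  [0, 0, 0, 0, 0, 0, 0],
  [0, 0, 0, 0, 0, 0, 0],
  [0, 0, 0, 0, 0, 0, 0],
])

```text
time_s: 8.85
ee_pos: [0.5763, 0.1921, 0.0309]
tcp_rot: [-0.0, 0.997, -0.08, 0.0]
wrist_force: [0.0, 0.3, 7.0]
opening: 0.0318
finger_force: 30.0
```

```bash
python3 - <<'E'
from h import *
from workcell import manip
s=manip.read_state();b=np.load("b.npy");d,x=np.load("p.npy")
print(s["ee_pos"],s["opening"],s["finger_force"],place([0,0,-b[2]],s["ee_pos"]-np.r_[b[:2],0]))
E
```

```text
[0.57625269 0.19206623 0.03094141] 0.03183912822286861 30.001451075077057 [[0.00286989 0.00024909 0.03094141]]
```

Gripped: opening 31.8 mm, 30 N. Lift.

>>> apply_moves([
  [0, 0, -0.1, 0, 0, 0, 0],
  [0, 0, -0.3, 0, 0, 0, 0],
  [0, 0, -0.55, 0, 0, 0, 0],
  [0, 0, -0.8, 0, 0, 0, 0],
  [0, 0, -1, 0, 0, 0, 0],
  [0, 0, -1, 0, 0, 0, 0],
  [0, 0, -1, 0, 0, 0, 0],
])

```text
time_s: 9.55
ee_pos: [0.5758, 0.1919, 0.1809]
tcp_rot: [-0.0, 0.997, -0.08, 0.001]
wrist_force: [-1.0, -0.2, -1.7]
opening: 0.0317
finger_force: 30.0
```

```bash
python3 - <<'E'
from h import *
from workcell import manip
s=manip.read_state();d,x=np.load("p.npy")
print(s["ee_pos"],s["opening"],s["finger_force"])
print(go(s,place(x,[-.017,0,.18])[0],x[2]))
E
```

```text
[0.57576096 0.19186313 0.18085434] 0.03173692598693675 29.99965488910675
[-0.344, 2.9286, 0.0037, -0.0003, -0.0007, -0.0393]
```

>>> apply_moves([
  [-0.03, 0.2, 0, 0, 0, 0, 0],
  [-0.06, 0.5, 0, 0, 0, 0, 0],
  [-0.09, 0.8, 0, 0, 0, 0, 0],
  [-0.12, 1, 0, 0, 0, 0, 0],
  [-0.12, 1, 0, 0, 0, 0, 0],
])

```text
time_s: 10.05
ee_pos: [0.5312, 0.0437, 0.1783]
tcp_rot: [0.001, 0.997, -0.082, -0.002]
wrist_force: [0.7, -0.2, -1.1]
opening: 0.0317
finger_force: 30.0
```

>>> apply_moves([
  [-0.03, 0.2, 0, 0, 0, 0, 0],
  [-0.06, 0.5, 0, 0, 0, 0, 0],
  [-0.09, 0.8, 0, 0, 0, 0, 0],
  [-0.12, 1, 0, 0, 0, 0, 0],
  [-0.12, 1, 0, 0, 0, 0, 0],
])

```text
time_s: 10.55
ee_pos: [0.4906, -0.1005, 0.1788]
tcp_rot: [0.0, 0.997, -0.082, -0.001]
wrist_force: [-0.0, 0.7, -0.7]
opening: 0.032
finger_force: 30.0
```

>>> apply_moves([
  [-0.03, 0.2, 0, 0, 0, 0, 0],
  [-0.06, 0.5, 0, 0, 0, -0.04, 0],
  [-0.08, 0.8, 0, 0, 0, -0.04, 0],
  [-0.1, 0.93, 0, 0, 0, -0.04, 0],
  [-0.1, 0.93, 0, 0, 0, -0.04, 0],
  [-0.1, 0.93, 0, 0, 0, -0.04, 0],
  [-0.1, 0.93, 0, 0, 0, -0.04, 0],
])

```text
time_s: 11.25
ee_pos: [0.4554, -0.2323, 0.1796]
tcp_rot: [-0.0, 0.999, -0.048, -0.0]
wrist_force: [0.4, 0.9, -1.5]
opening: 0.0314
finger_force: 30.0
```

```bash
python3 - <<'E'
from h import *
from workcell import manip
s=manip.read_state();d,x=np.load("p.npy")
print(s["ee_pos"],s["opening"],go(s,place(x,[-.017,0,.06])[0],x[2]))
f=manip.grab_frame("wrist");pickle.dump((f,s),open("w6.pkl","wb"));e,M=wristcam(f,s)
cv2.imwrite("pics/w6.png",cv2.resize(f["image"][90:290,220:420],None,fx=3,fy=3,interpolation=cv2.INTER_CUBIC))
print(proj(f,place(x,[[.075,.03,.052],[.075,-.03,.052],[.032,.016,.046],[.032,-.016,.046],[-.075,.035,.01],[-.075,-.035,.01]]),e,M).round(1).tolist())
# where block top should be
b=[*place([*s["ee_pos"][:2],x[2]],[-.0029,0,0])[0,:2],x[2]];z=s["ee_pos"][2]
print(proj(f,place(b,[[.014,.016,z+.025],[.014,-.016,z+.025],[.032,.016,z-.001],[.032,-.016,z-.001],[-.014,.016,z+.025],[-.014,-.016,z+.025]]),e,M).round(1).tolist())
E
```

```text
[ 0.45535182 -0.23226077  0.17959111] 0.031387273531177914 [-0.0042, 0.0094, 0.7973, -0.0005, 0.0005, 0.0013]
[[291.5, 91.9], [359.5, 92.1], [308.3, 140.6], [342.4, 140.7], [294.3, 232.3], [355.6, 232.5]]
[[291.0, 249.2], [355.8, 249.3], [294.8, 199.5], [352.4, 199.7], [292.5, 298.6], [354.2, 298.8]]
```

View pics/w6.png

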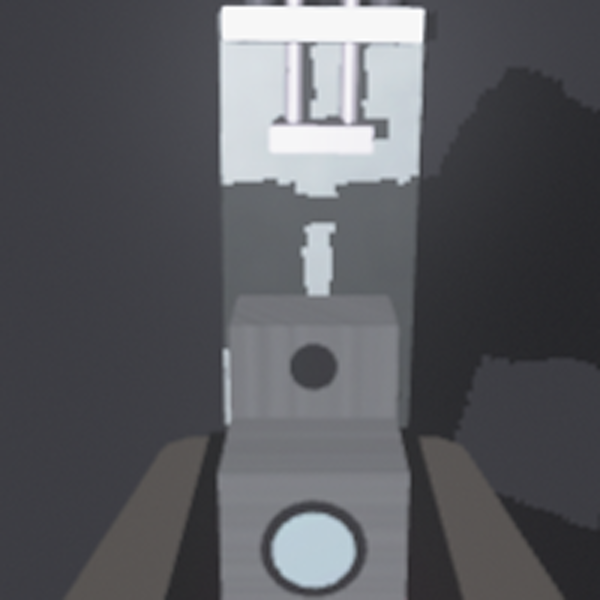

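The block is held square ahead of the plate: plate top edge at crop (270–372,153), block front edge at (231–397,325). The lateral offset is only about 1 mm. I lower it.

>>> apply_moves([
  [0, 0.015, 0.2, 0, 0, 0, 0],
  [0, 0.015, 0.45, 0, 0, 0, 0],
  [0, 0.015, 0.7, 0, 0, 0, 0],
  [0, 0.015, 0.85, 0, 0, 0, 0],
  [0, 0.015, 0.91, 0, 0, 0, 0],
  [0, 0.015, 0.93, 0, 0, 0, 0],
  [0, 0.015, 0.94, 0, 0, 0, 0],
  [0, 0.015, 0.94, 0, 0, 0, 0],
])

```text
time_s: 12.1
ee_pos: [0.4557, -0.2362, 0.0401]
tcp_rot: [0.0, 0.999, -0.049, 0.001]
wrist_force: [0.8, -0.6, -1.2]
opening: 0.0315
finger_force: 30.0
```

>>> apply_moves([
  [0, 0, 0.01, 0, 0, 0, 0],
  [0, 0, 0.01, 0, 0, 0, 0],
])

```text
time_s: 12.3
ee_pos: [0.4552, -0.2362, 0.0382]
tcp_rot: [0.0, 0.999, -0.049, 0.001]
wrist_force: [-0.2, -0.5, -1.3]
opening: 0.0318
finger_force: 30.0
```

>>> apply_moves([
  [0, 0, 0.01, 0, 0, 0, 0],
  [0, 0, 0.01, 0, 0, 0, 0],
])

```text
time_s: 12.5
ee_pos: [0.4548, -0.2361, 0.0362]
tcp_rot: [0.0, 0.999, -0.049, 0.0]
wrist_force: [0.3, -0.5, -2.3]
opening: 0.0313
finger_force: 30.0
```

```bash
python3 - <<'E'
from h import *
from workcell import manip
s=manip.read_state();d,x=np.load("p.npy")
print(s["ee_pos"],s["wrist_force"],place([0,0,-x[2]],s["ee_pos"]-np.r_[x[:2],0]),go(s,place(x,[.0029,0,.035])[0],x[2]))
E
```

```text
[ 0.45478954 -0.23605306  0.03616079] [ 0.32990755 -0.51755165 -2.31435757] [[-0.01646617 -0.00251593  0.03616079]] [0.1291, -0.0166, 0.0078, 0.0, -0.0001, 0.0006]
```

>>> apply_moves([
  [0.0, -0.01, 0.008, 0, 0, 0, 0],
  [0.0, -0.01, 0.008, 0, 0, 0, 0],
])

```text
time_s: 12.7
ee_pos: [0.4551, -0.2346, 0.035]
tcp_rot: [0.0, 0.999, -0.049, 0.0]
wrist_force: [1.3, -1.3, -0.1]
opening: 0.032
finger_force: 30.0
```

>>> apply_moves([
  [0.03, 0, 0.005, 0, 0, 0, 0],
  [0.06, 0, 0.005, 0, 0, 0, 0],
  [0.08, 0, 0.005, 0, 0, 0, 0],
  [0.09, 0, 0.005, 0, 0, 0, 0],
  [0.1, 0, 0.005, 0, 0, 0, 0],
  [0.1, 0, 0.005, 0, 0, 0, 0],
])

```text
time_s: 13.3
ee_pos: [0.4683, -0.2356, 0.0349]
tcp_rot: [-0.0, 0.999, -0.049, -0.002]
wrist_force: [-9.0, 1.0, 16.9]
opening: 0.0315
finger_force: 30.0
```

There is too much downward press (17 N). I ease up before touching the plate.

>>> apply_moves([
  [0, 0, -0.005, 0, 0, 0, 0],
  [0, 0, -0.005, 0, 0, 0, 0],
])

```text
time_s: 13.5
ee_pos: [0.47, -0.236, 0.0349]
tcp_rot: [0.0, 0.999, -0.049, 0.0]
wrist_force: [-0.3, 0.2, -1.6]
opening: 0.0318
finger_force: 30.0
```

```bash
python3 - <<'E'
from h import *
from workcell import manip
s=manip.read_state();d,x=np.load("p.npy")
print(s["wrist_force"],place([0,0,-x[2]],s["ee_pos"]-np.r_[x[:2],0]),go(s,place(x,[.0029,0,.035])[0],x[2]))
E
```

```text
[-0.2575901   0.17515912 -1.62661111] [[-0.00128841 -0.0009628   0.03491673]] [0.0279, -0.0064, -0.0005, 0.0, -0.0002, 0.0006]
```

>>> apply_moves([
  [0.015, 0, 0, 0, 0, 0, 0],
  [0.03, 0, 0, 0, 0, 0, 0],
  [0.03, 0, 0, 0, 0, 0, 0],
])

```text
time_s: 13.8
ee_pos: [0.4741, -0.2363, 0.0349]
tcp_rot: [-0.0, 0.999, -0.049, -0.001]
wrist_force: [-3.5, 0.3, 5.6]
opening: 0.0315
finger_force: 30.0
```

>>> apply_moves([
  [0.01, 0, 0, 0, 0, 0, 0],
  [0.02, 0, 0, 0, 0, 0, 0],
  [0.02, 0, 0, 0, 0, 0, 0],
])

```text
time_s: 14.1
ee_pos: [0.4755, -0.2364, 0.0349]
tcp_rot: [-0.0, 0.999, -0.049, -0.002]
wrist_force: [-10.8, 0.1, 12.6]
opening: 0.0319
finger_force: 30.0
```

>>> apply_moves([
  [0.01, 0, 0, 0, 0, 0, 0],
  [0.02, 0, 0, 0, 0, 0, 0],
  [0.02, 0, 0, 0, 0, 0, 0],
])

```text
time_s: 14.4
ee_pos: [0.4776, -0.2365, 0.0349]
tcp_rot: [-0.001, 0.999, -0.049, -0.003]
wrist_force: [-14.0, -0.5, 17.4]
opening: 0.0316
finger_force: 30.0
```

>>> apply_moves([
  [0, 0, -0.006, 0, 0, 0, 0],
  [0, 0, -0.006, 0, 0, 0, 0],
  [0, 0, -0.006, 0, 0, 0, 0],
])

```text
time_s: 14.7
ee_pos: [0.4786, -0.2365, 0.035]
tcp_rot: [-0.001, 0.999, -0.049, -0.002]
wrist_force: [-6.1, -0.8, 1.8]
opening: 0.032
finger_force: 30.0
```

```bash
python3 - <<'E'
from h import *
from workcell import manip
s=manip.read_state();d,x=np.load("p.npy")
print(s["wrist_force"],place([0,0,-x[2]],s["ee_pos"]-np.r_[x[:2],0])-[.0029,0,0],s["tcp_rot"])
E
```

```text
[-6.13998484 -0.76469425  1.78797733] [[ 0.00435135 -0.00064296  0.03504218]] [-5.12293581e-04  9.98799665e-01 -4.89453550e-02 -1.82175360e-03]
```

The estimated plate travel of 4.4 mm predicts 6.0 N, and I measure 6.1 N. I advance about 3.5 mm more.

>>> apply_moves([
  [0.01, 0, -0.002, 0, 0, 0, 0],
  [0.018, 0, -0.003, 0, 0, 0, 0],
  [0.025, 0, -0.004, 0, 0, 0, 0],
  [0.025, 0, -0.004, 0, 0, 0, 0],
  [0.025, 0, -0.004, 0, 0, 0, 0],
])

```text
time_s: 15.2
ee_pos: [0.4814, -0.2368, 0.0352]
tcp_rot: [-0.001, 0.999, -0.049, -0.003]
wrist_force: [-8.6, -2.8, -0.9]
opening: 0.0316
finger_force: 30.0
```

```bash
python3 - <<'E'
from h import *
from workcell import manip
s=manip.read_state();d,x=np.load("p.npy")
print(s["wrist_force"],place([0,0,-x[2]],s["ee_pos"]-np.r_[x[:2],0])-[.0029,0,0],s["tcp_rot"])
f=manip.grab_frame("wrist");t=manip.grab_frame("scene")
e,M=wristcam(f,s);print(proj(f,place(x,[[.04,.016,.046],[.04,-.016,.046],[.075,.03,.052],[.075,-.03,.052]]),e,M).round(1).tolist())
a=cv2.resize(f["image"][120:320,220:420],(500,500),interpolation=cv2.INTER_CUBIC)
b=cv2.resize(t["image"][140:240,190:250],(300,500),interpolation=cv2.INTER_CUBIC)
cv2.imwrite("pics/w7.png",np.hstack([a,b]))
E
```

```text
[-8.64349212 -2.76211311 -0.92696111] [[ 0.00721324 -0.00062659  0.03520591]] [-6.59639288e-04  9.98801148e-01 -4.88729300e-02 -2.69593390e-03]
[[291.5, 204.6], [353.1, 204.7], [258.4, 137.2], [386.0, 137.4]]
```

View pics/w7.png

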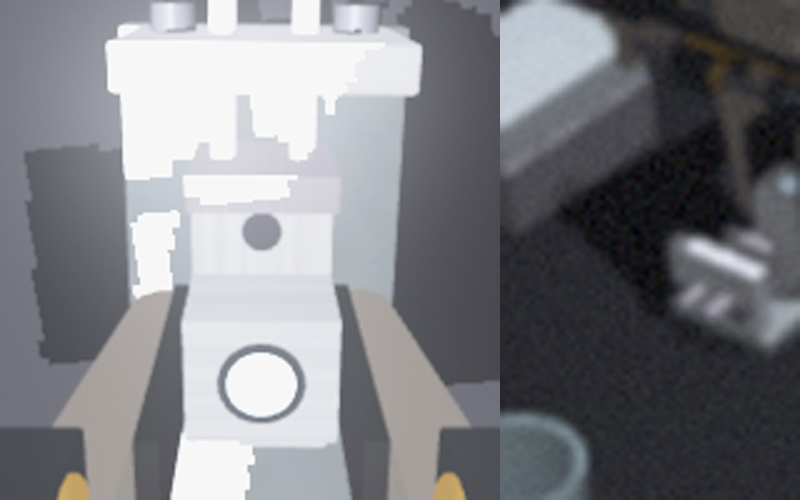

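The block is centred on the plate (both centred at crop column ~261), touching it and square. I make a tiny seating press and hold to check steadiness.

>>> apply_moves([
  [0.002, 0, 0.002, 0, 0, 0, 0],
  [0.002, 0, 0.002, 0, 0, 0, 0],
  [0.002, 0, 0.002, 0, 0, 0, 0],
  [0.002, 0, 0.002, 0, 0, 0, 0],
  [0.002, 0, 0.002, 0, 0, 0, 0],
])

```text
time_s: 15.8
ee_pos: [0.4818, -0.2368, 0.0351]
tcp_rot: [-0.001, 0.999, -0.049, -0.003]
wrist_force: [-7.9, -1.1, 1.3]
opening: 0.0318
finger_force: 30.0
```

>>> apply_moves([
  [0, 0, 0, 0, 0, 0, 0],
  [0, 0, 0, 0, 0, 0, 0],
  [0, 0, 0, 0, 0, 0, 0],
  [0, 0, 0, 0, 0, 0, 0],
  [0, 0, 0, 0, 0, 0, 0],
])

```text
time_s: 16.3
ee_pos: [0.4818, -0.2368, 0.0351]
tcp_rot: [-0.001, 0.999, -0.049, -0.003]
wrist_force: [-8.8, -1.0, 0.0]
opening: 0.0321
finger_force: 30.0
```

```bash
python3 -c "
from workcell import manip
print(manip.sign_off())"
```

```text
the job is handed in; nothing more can be done
None
```

I handed the job in at about 16 s: the block is out of the dock and flat on the fixture bed, square and centred on the sprung plate, and the gripper still holds it pressed at about 8.8 N, roughly half the plate's travel; the hand-in returned no verdict.

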